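# Find and shim the rocking corner of a basket-forming jig

### The arm

A 6-joint arm with a two-finger parallel gripper is mounted at the origin on the work surface. World frame = base frame: x ahead of the robot, y to its left, z up, the work surface at z = 0. Lengths are in m, angles in rad, forces in N, time in s.
With the tool pointing down it reaches from about 0.35 to 0.85 m from the base axis. Payload 8.1 kg.
Tool frame: the origin (TCP) lies at the very end of the fingers, on their centre line; the grasp point (between the pads) lies 19 mm behind it; z points along the fingers, y is the line along which they close (so a half turn about z gives the same grasp; the last joint's range is limited). The gripper opens to 93 mm and grips with 3 to 60 N. Pads are 15 mm wide; open, the fingers measure 128 mm over their backs; the gripper's body (75 mm by 188 mm) begins 65 mm behind the grasp point.
Start: joints at [1.177, 0.13, 1.488, -0, 1.523, -0.085], TCP at [0.182, 0.572, 0.219] pointing down, gripper open.
Joint ranges: [-2.96, 2.96], [-0.89, 2.26], [0.02, 2.5], [-1.34, 4.48], [0, 2.73], [-2.66, 2.66]. Speed limits (rad/s): [2.39, 2.39, 2.79, 3.14, 3.14, 3.14].

### API

Orientations are given as a rotation vector (axis times angle).
In Python, from plant import robot gives the robot as it stands. The module is installed in compiled form; this text tells all that it offers.
- The arm moves only by the tool play_rows, never from a script. Its argument "increments" is text: rows parted by semicolons, each of 5 numbers parted by spaces: the shift along the tool's x, y, z in mm, then the turn about the tool's z in degrees, then the closure, from -1 (fully open) to 1 (shut). In form: dx dy dz yaw claw; .... A call has 1 to 20 rows; each row is the pose to reach, as a shift and turn from the pose commanded when the call began, along the tool's axes at that moment; what a row does not reach only later rows make up. A row lasts 1/10 s, in which the tool goes at most 50 mm and 8.59 degrees, less where a joint would pass 70% of its speed; a pose out of reach is approached as far as the arm can. A call with a gripper value outside its range is refused whole. The fingers move at their own pace and stop on an object; "force" is the grip in N (left out, the last holds). Time passes only in rows, so rows that repeat a pose let the fingers close. It gives the time, the measured TCP pose, the force, the opening and the grip force at its end, in the units of the state.
- robot.read_state(): the state, without advancing time (a new reading comes with each control period).
- robot.read_camera(name): name is "side" or "top" or "wrist"; returns the picture (420x560x3 uint8, blue, green, red); there is no depth.
- robot.calibration(name): a dict with "vertical_fov" (degrees; the focal length in pixels is half the picture's height over the tangent of half this angle, whatever the lens; pixels are square), "cx", "cy" (the principal point, pixels), "rvec" (rotation vector, rad) and "tvec" (3), from world to camera coordinates, as OpenCV has them. Camera axes: x right, y down, z forward; pixel columns grow to the right and rows downward; lengths in m; the calibration is good to about 2 mm. The wrist camera is an equidistant fisheye: a pixel r from the principal point sees the ray r / f radians off the axis. A picture is of the moment at which its call begins: read the wrist's pose just before it. calibration takes no time and is no camera call; for the wrist camera it gives the pose at the moment of the call.
- robot.close_job(): hands the job in; it is judged then, once.
Trained networks look in the newest picture that a camera, given by its name, has taken for a name from the list of things; names that differ only in an ending like _2 or _b are one class to them, and where a whole thing is asked for, a point or a joint stands for the part that bears it (a point fixed in the world has none). Each returns a list of dicts, best first, with "conf" (0 to 1); they miss things now and then, are a little off and sometimes report something else, mostly with a low value. They report only what shows in the picture. A call takes as long as a camera call.
- robot.recognise(camera, query): "centre" ([x, y, z] in m, in world coordinates, good to about 4 mm: the middle of the surface that is visible of it).
- robot.regions_of(camera, query): "pixels" (420x560 bool, what is visible of it).
- robot.landmark_of(camera, query): "centre" ([x, y, z] in m, in world coordinates, good to about 4 mm: a listed point, or the origin of a listed thing).
The state is a dict: "t": time; "q": joint angles; "dq": joint speeds; "joint_torque": joint torques, N m; "tool_pos": TCP position; "orientation": TCP orientation; "force": force on the tool from outside, world axes, zero at the start; "wrist_torque": the same for the moment, N m; "opening": finger opening in m; "gripper_force": force on a finger pad.
Only numpy, scipy, OpenCV 4.12 (cv2) and the standard library are available. Lean on these libraries where they do the work, as an engineer would, in place of code of your own. Each camera call takes 0.05 s, during which the arm holds its last target. There are 200 camera calls.

### The job

With the fingertips, press down on the corners of the square jig plate to find the one that rocks, then press that corner's orange shim tab down flat, leaving the other three tabs standing. Then press firmly on the same corner once more until it bears on its shim, and move clear; only touch things: do not lift or shove the plate and leave the basket, mallet and jar alone.

Things in the scene. Friction and masses are not known exactly. Their poses are not given: they have to be found in the camera images.
- base: fixed plywood base board, 190 x 290 x 12 mm, lying on the table; origin at the centre of its underside, x along its 190 mm side, y along its 290 mm side, z up. Eight short steel pins on it keep the plate from sliding (2.5 mm play).
- plate: loose square wooden jig plate, 160 x 160 x 12 mm, about 1 kg, a round forming block (80 mm across, 43 mm tall) on its middle; origin: centre of its underside, 57.5 mm above the table; axes as the base's. It lies level on four like black feet, one under each corner point. Three are rigid; one, different each run, is sprung: gives from about 2 N, 5 mm at 4 to 5 N, and returns. Only that corner rocks.
- corner_1 (a point): point on the plate's top face above the foot at its +x, +y corner (18 mm in from both edges; 69.5 mm above the table while the plate is level); the place to press that corner
- shim_1 (a joint): flip-down shim of corner_1: angle of its orange tab (36 mm wide, 5 mm thick), 0 = standing up (36 degrees above level, leaning out to +y), 0.628 = lying flat; starts at 0 to 0.06. It stays where it is left; about 3 N downward near the tab's end turns it.
- tab_1 (a point): middle of the free end of shim_1's orange tab, 62 mm from its hinge. Standing: about 50 mm out from the hinge, 57 mm above the table; flat: 62 mm out, 22 mm up (tab's top face 24.5 mm). Press straight down 36 mm out (+y) from the hinge till the fingertips are 25 mm above the table to lay it flat.
- hinge_1 (a point): hinge of shim_1, where two steel fingers square to its tab reach 34 mm from the hinge; point on the hinge axis (along base x), 22 mm above the table, 10 mm outward (+y of the base) of corner_1. With the tab flat they stand up under the plate, 1.5 mm below its underside, and catch a rocking corner pressed with 8 N or more.
- corner_2 (a point): point on the plate's top face above the foot at its +x, -y corner (18 mm in from both edges; 69.5 mm above the table while the plate is level); the place to press that corner
- shim_2 (a joint): flip-down shim of corner_2: angle of its orange tab (36 mm wide, 5 mm thick), 0 = standing up (36 degrees above level, leaning out to -y), 0.628 = lying flat; starts at 0 to 0.06. It stays where it is left; about 3 N downward near the tab's end turns it.
- tab_2 (a point): middle of the free end of shim_2's orange tab, 62 mm from its hinge. Standing: about 50 mm out from the hinge, 57 mm above the table; flat: 62 mm out, 22 mm up (tab's top face 24.5 mm). Press straight down 36 mm out (-y) from the hinge till the fingertips are 25 mm above the table to lay it flat.
- hinge_2 (a point): hinge of shim_2, where two steel fingers square to its tab reach 34 mm from the hinge; point on the hinge axis (along base x), 22 mm above the table, 10 mm outward (-y of the base) of corner_2. With the tab flat they stand up under the plate, 1.5 mm below its underside, and catch a rocking corner pressed with 8 N or more.
- corner_3 (a point): point on the plate's top face above the foot at its -x, +y corner (18 mm in from both edges; 69.5 mm above the table while the plate is level); the place to press that corner
- shim_3 (a joint): flip-down shim of corner_3: angle of its orange tab (36 mm wide, 5 mm thick), 0 = standing up (36 degrees above level, leaning out to +y), 0.628 = lying flat; starts at 0 to 0.06. It stays where it is left; about 3 N downward near the tab's end turns it.
- tab_3 (a point): middle of the free end of shim_3's orange tab, 62 mm from its hinge. Standing: about 50 mm out from the hinge, 57 mm above the table; flat: 62 mm out, 22 mm up (tab's top face 24.5 mm). Press straight down 36 mm out (+y) from the hinge till the fingertips are 25 mm above the table to lay it flat.
- hinge_3 (a point): hinge of shim_3, where two steel fingers square to its tab reach 34 mm from the hinge; point on the hinge axis (along base x), 22 mm above the table, 10 mm outward (+y of the base) of corner_3. With the tab flat they stand up under the plate, 1.5 mm below its underside, and catch a rocking corner pressed with 8 N or more.
- corner_4 (a point): point on the plate's top face above the foot at its -x, -y corner (18 mm in from both edges; 69.5 mm above the table while the plate is level); the place to press that corner
- shim_4 (a joint): flip-down shim of corner_4: angle of its orange tab (36 mm wide, 5 mm thick), 0 = standing up (36 degrees above level, leaning out to -y), 0.628 = lying flat; starts at 0 to 0.06. It stays where it is left; about 3 N downward near the tab's end turns it.
- tab_4 (a point): middle of the free end of shim_4's orange tab, 62 mm from its hinge. Standing: about 50 mm out from the hinge, 57 mm above the table; flat: 62 mm out, 22 mm up (tab's top face 24.5 mm). Press straight down 36 mm out (-y) from the hinge till the fingertips are 25 mm above the table to lay it flat.
- hinge_4 (a point): hinge of shim_4, where two steel fingers square to its tab reach 34 mm from the hinge; point on the hinge axis (along base x), 22 mm above the table, 10 mm outward (-y of the base) of corner_4. With the tab flat they stand up under the plate, 1.5 mm below its underside, and catch a rocking corner pressed with 8 N or more.
- basket: bystander: round bamboo basket with an arched handle, 90 mm across, 116 mm tall over the handle; origin at the centre of its underside
- mallet: bystander: wooden mallet lying on the table, about 215 mm long, head 50 x 90 x 44 mm at its +x end; origin under it
- jar: bystander: closed yellow glue jar, 60 mm across, 70 mm tall; origin at the centre of its underside

How it is judged:
On the way, in this order (a step that is already met when the one before it is completed fails the run):
1. a fingertip press makes the plate rock while every shim still stands (angle between plate's own z axis and vertical above 0.03 rad and contact force between the fingers and plate above 1 N and value of joint each of shim_1, shim_2, shim_3, shim_4 below 0.3 rad), for 0.1 s.
2. one shim is pressed flat, the other three still stand (((value of joint shim_1 above 0.56 rad and value of joint each of shim_2, shim_3, shim_4 below 0.3 rad) or (value of joint shim_2 above 0.56 rad and value of joint each of shim_1, shim_3, shim_4 below 0.3 rad) or (value of joint shim_3 above 0.56 rad and value of joint each of shim_1, shim_2, shim_4 below 0.3 rad) or (value of joint shim_4 above 0.56 rad and value of joint each of shim_1, shim_2, shim_3 below 0.3 rad))), for 0.1 s.
3. pressed again, the corner bears on its flat shim instead of rocking (contact force between the fingers and plate above 3 N and angle between plate's own z axis and vertical below 0.03 rad and ((value of joint shim_1 above 0.56 rad and value of joint each of shim_2, shim_3, shim_4 below 0.3 rad and contact force between shim_1 and plate above 1.5 N) or (value of joint shim_2 above 0.56 rad and value of joint each of shim_1, shim_3, shim_4 below 0.3 rad and contact force between shim_2 and plate above 1.5 N) or (value of joint shim_3 above 0.56 rad and value of joint each of shim_1, shim_2, shim_4 below 0.3 rad and contact force between shim_3 and plate above 1.5 N) or (value of joint shim_4 above 0.56 rad and value of joint each of shim_1, shim_2, shim_3 below 0.3 rad and contact force between shim_4 and plate above 1.5 N))), for 0.15 s.
At the end, for the whole second after the job is handed in: Exactly one shim, that of the rocking corner, lies flat (at least 0.56 of 0.628 rad) and the others stand (under 0.3 rad); the plate lies level (within 0.015 rad), at rest on its feet (height within 3 mm) and in place (6 mm); basket, mallet and jar within 20 mm of their starts (((value of joint shim_1 above 0.56 rad and value of joint each of shim_2, shim_3, shim_4 below 0.3 rad) or (value of joint shim_2 above 0.56 rad and value of joint each of shim_1, shim_3, shim_4 below 0.3 rad) or (value of joint shim_3 above 0.56 rad and value of joint each of shim_1, shim_2, shim_4 below 0.3 rad) or (value of joint shim_4 above 0.56 rad and value of joint each of shim_1, shim_2, shim_3 below 0.3 rad)) and angle between plate's own z axis and vertical below 0.015 rad and z of plate in the frame of base between 0.0545 and 0.0605 m and horizontal distance between plate and base below 0.006 m and linear speed of plate below 0.01 m/s and distance of each of basket, mallet, jar from where it was at the start of the episode below 0.02 m); the robot touches nothing.
It fails at once if the plate is lifted (height (world z) of plate above 0.066 m).
It fails at once if the plate is tipped up beyond its rocking (angle between plate's own z axis and vertical above 0.13 rad).
It fails at once if the basket is shoved or lifted (distance of basket from where it was at the start of the episode above 0.025 m).
It fails at once if the mallet is shoved or lifted (distance of mallet from where it was at the start of the episode above 0.025 m).
It fails at once if the jar is shoved or lifted (distance of jar from where it was at the start of the episode above 0.025 m).
It also fails if it takes over 58 s, if anything falls off the work surface, if the arm or the gripper's body presses on something with over 40 N, if the wrist force passes 120 N, or if a joint passes its speed limit or range.

## Working session

There is one attempt and no reset: what is moved stays moved. The work goes in short steps, Python scripts to look and compute and a tool call to move; the robot and the scene stay as the last step left them, time stands still between calls to the robot, and variables do not carry over. Pictures are saved under pics/ and viewed, at most 10 in all, crops included, and the job is handed in when it is done.

Besides the shell and the picture viewer there is one more tool, called after "Request:" as name(argument=value, ...), one argument or row to a line, values as JSON. play_rows: Moves the arm, as the interface text tells. Its arguments: {"type":"object","properties":{"increments":{"type":"string"},"force":{"type":"number"}},"required":["increments"]}

```bash
mkdir -p pics
python3 - <<'E'
from plant import robot
import cv2,numpy as np
s=robot.read_state();print(s['t'],s['tool_pos'],s['orientation'],s['force'],s['opening'])
a=robot.read_camera('top');b=robot.read_camera('side')
cv2.imwrite('pics/top.png',a);cv2.imwrite('pics/side.png',b)
for q in ['base','plate','corner_1','hinge_1','tab_1','basket','mallet','jar']:
    for c in ['top','side']:
        print(q,c,[(round(d['conf'],2),np.round(d['centre'],4).tolist()) for d in robot.landmark_of(c,q)][:6])
E
```

```text
0.0 [0.18210475 0.57110139 0.21757676] [-4.83034487e-01 -3.10382013e+00  2.79998365e-03] [-0.5330514   1.0441195  -0.87760277] 0.09281411301438472
base top []
base side [(0.87, [0.5621, -0.0876, -0.0003])]
plate top [(0.86, [0.5634, -0.0885, 0.0582])]
plate side [(0.7, [0.5643, -0.0894, 0.0542]), (0.63, [0.5196, -0.1671, 0.0228])]
corner_1 top [(0.75, [0.6113, -0.0122, 0.0691]), (0.63, [0.6343, -0.136, 0.0688]), (0.62, [0.4901, -0.0384, 0.0688]), (0.57, [0.5126, -0.1629, 0.0729])]
corner_1 side [(0.91, [0.6095, -0.0132, 0.0686]), (0.85, [0.4923, -0.0355, 0.0704]), (0.62, [0.5156, -0.1601, 0.0729]), (0.59, [0.6385, -0.1376, 0.0712])]
hinge_1 top [(0.86, [0.636, -0.1458, 0.0237]), (0.84, [0.6103, -0.0049, 0.0177]), (0.66, [0.4858, -0.0291, 0.0221]), (0.66, [0.5141, -0.1688, 0.0163])]
hinge_1 side [(0.84, [0.5165, -0.1709, 0.0241]), (0.56, [0.6393, -0.1439, 0.0206]), (0.54, [0.4772, 0.0206, 0.0577])]
tab_1 top [(0.7, [0.6558, -0.192, 0.0579]), (0.67, [0.6143, -0.0144, 0.0703]), (0.62, [0.5959, 0.0497, 0.0548]), (0.62, [0.5283, -0.2187, 0.0533])]
tab_1 side [(0.7, [0.5296, -0.2151, 0.0601]), (0.61, [0.4753, 0.0182, 0.0552]), (0.59, [0.6515, -0.1978, 0.055]), (0.55, [0.5732, -0.3383, -0.0043]), (0.41, [0.601, 0.0445, 0.0544])]
basket top [(0.84, [0.4932, 0.1967, 0.0017])]
basket side [(0.68, [0.4893, 0.1993, -0.0034])]
mallet top [(0.7, [0.5726, -0.3426, -0.0018])]
mallet side [(0.78, [0.5703, -0.3365, -0.0035]), (0.23, [0.6502, -0.1978, 0.0557])]
jar top [(0.91, [0.7497, -0.0539, 0.0008]), (0.35, [0.5286, -0.219, 0.0568])]
jar side [(0.94, [0.7489, -0.0531, 0.0036]), (0.35, [0.4938, -0.0391, 0.0674]), (0.31, [0.5281, -0.2189, 0.0609])]
```

```bash
cat > h.py <<'E'
from plant import robot
import numpy as np, json, sys
from scipy.spatial.transform import Rotation as Ro
def pts():
    g={}
    for i,(sx,sy) in enumerate([(1,1),(1,-1),(-1,1),(-1,-1)],1):
        for n,y,z in [('corner',62,69.5),('hinge',72,22),('tab',122,57),('press',108,45)]:
            g[f'{n}_{i}']=np.array([sx*62,sy*y,z])/1000
    return g
def shift(target,dz,yaw):   # mm shift in tool axes and yaw to reach target+dz with tool y along base x
    s=robot.read_state();R=Ro.from_rotvec(s['orientation']).as_matrix()
    d=R.T@(np.array(target)+[0,0,dz]-s['tool_pos'])*1000
    x=np.array([np.cos(yaw),np.sin(yaw),0]);l=R.T@x
    print('t',round(s['t'],2),'shift',d.round(1),'yaw',np.degrees(np.arctan2(-l[0],l[1])).round(1),'F',s['force'].round(1),'z',s['tool_pos'][2].round(4),'q',s['q'].round(2))
def W(name):
    f=json.load(open('fit.json'));c,sn=np.cos(f[2]),np.sin(f[2]);p=pts()[name]
    return np.array([f[0]+c*p[0]-sn*p[1],f[1]+sn*p[0]+c*p[1],p[2]]),f[2]
E
python3 - <<'E'
from h import *
from scipy.optimize import least_squares
g=pts();D={'corner':[],'hinge':[],'tab':[]}
for n in D:
    for c in ['top','side']: D[n]+=[d['centre'] for d in robot.landmark_of(c,n+'_1') if d['conf']>.4]
f=np.array([.563,-.088,.2])
def tr(f,p): c,s=np.cos(f[2]),np.sin(f[2]);return f[:2]+np.array([c*p[0]-s*p[1],s*p[0]+c*p[1]])
pairs=[]
for n in D:
    for m in D[n]:
        b=min([g[f'{n}_{i}'] for i in range(1,5)],key=lambda p:np.hypot(*(tr(f,p)-m[:2])))
        if np.hypot(*(tr(f,b)-m[:2]))<.015: pairs.append((b,m[:2]))
r=least_squares(lambda f:np.concatenate([tr(f,b)-m for b,m in pairs]),f,loss='soft_l1',f_scale=.003)
print(len(pairs),r.x,np.abs(r.fun).max(),np.sqrt((r.fun**2).mean()))
json.dump(list(r.x),open('fit.json','w'))
t,y=W('corner_1');shift(t,.04,y)
import cv2
a=cv2.imread('pics/top.png');K=robot.calibration('top');fo=210/np.tan(np.radians(K['vertical_fov']/2))
for k in g:
    p,_=W(k);u=cv2.projectPoints(p.reshape(1,1,3),np.array(K['rvec']),np.array(K['tvec']),np.array([[fo,0,K['cx']],[0,fo,K['cy']],[0,0,1]]),None)[0].ravel()
    cv2.circle(a,tuple(int(v) for v in u.round()),3,(255,0,255),1)
cv2.imwrite('pics/top_f.png',a)
E
```

```text
21 [ 0.56312786 -0.08687165  0.20811602] 0.006802714354988693 0.0022828234373007718
t 1.2 shift [-586.2 -427.1  109.1] yaw 60.4 F [-0.1 -0.3 -0.8] z 0.2187 q [ 1.18  0.13  1.49  0.    1.52 -0.09]
```

View pics/top_f.png

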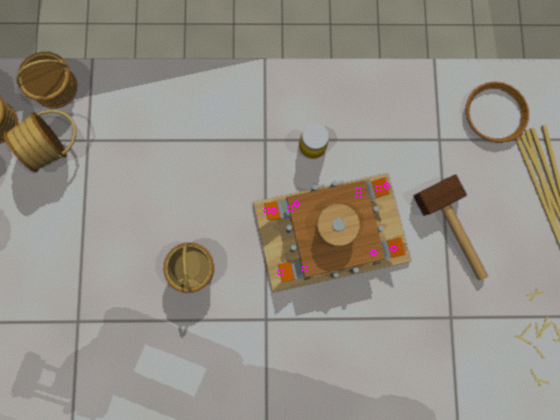

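The overlay agrees with the picture: the plate is centred at about (338,225). Tabs stand at (273,210), (381,188), (287,271) and (397,246). The basket (188,268), jar (314,140) and mallet (440,195) are clear of the work.

Request:
play_rows(
  increments="-586 -427 0 60.4 1;-586 -427 0 60.4 1;-586 -427 0 60.4 1;-586 -427 0 60.4 1;-586 -427 0 60.4 1;-586 -427 0 60.4 1;-586 -427 0 60.4 1;-586 -427 0 60.4 1;-586 -427 0 60.4 1;-586 -427 0 60.4 1;-586 -427 0 60.4 1;-586 -427 0 60.4 1;-586 -427 0 60.4 1;-586 -427 0 60.4 1;-586 -427 0 60.4 1;-586 -427 0 60.4 1;-586 -427 0 60.4 1;-586 -427 0 60.4 1;-586 -427 0 60.4 1;-586 -427 0 60.4 1",
  force=10,
)

```text
t: 3.2
tool_pos: [0.6105, -0.0122, 0.219]
orientation: [1.977, 2.441, 0.0]
force: [0.3, -0.2, 0.0]
opening: 0.0007
gripper_force: 0.0
```

```bash
python3 -c "
from h import *
t,y=W('corner_1');shift(t,.012,y)
t,y=W('corner_3');shift(t,.012,y)"
```

```text
t 3.2 shift [-1.300e+00  1.000e-01  1.375e+02] yaw 0.1 F [ 0.3 -0.2  0. ] z 0.219 q [-0.1   0.16  1.46  0.    1.53 -0.31]
t 3.2 shift [  -1.1 -123.9  137.4] yaw 0.1 F [ 0.3 -0.2  0. ] z 0.219 q [-0.1   0.16  1.46  0.    1.53 -0.31]
```

Request:
play_rows(
  increments="-1 0 50 0 1;-1 0 95 0 1;-1 0 130 0 1;-1 0 142 0 1;-1 0 146 0 1;-1 0 147 0 1;-1 0 148 0 1;-1 0 149 0 1;-1 0 150 0 1;-1 0 151 0 1;-1 0 151 0 1;-1 0 151 0 1",
)

```text
t: 4.4
tool_pos: [0.612, -0.0144, 0.0697]
orientation: [1.978, 2.438, 0.002]
force: [-3.7, 0.9, 9.8]
opening: 0.0004
gripper_force: 4.8
```

Request:
play_rows(
  increments="0 0 -5 0 1;0 0 -15 0 1;0 -40 -15 0 1;0 -80 -15 0 1;0 -110 -15 0 1;0 -124 -15 0 1;0 -124 -12 0 1;0 -124 -6 0 1;0 -124 -4 0 1;0 -124 -3 0 1;0 -124 -2 0 1;0 -124 -1 0 1;0 -124 0 0 1;0 -124 0 0 1;0 -124 0 0 1",
)

```text
t: 5.9
tool_pos: [0.4901, -0.0397, 0.0696]
orientation: [-1.978, -2.44, 0.0]
force: [-10.0, 1.7, 20.6]
opening: 0.0006
gripper_force: 10.1
```

Request:
play_rows(
  increments="0 0 -5 0 1;0 -8 -18 0 1;-40 -20 -20 0 1;-80 -20 -20 0 1;-110 -8 -20 0 1;-124 0 -17 0 1;-124 0 -12 0 1;-124 0 -6 0 1;-124 0 -4 0 1;-124 0 -3 0 1;-124 0 -2 0 1;-124 0 -1.5 0 1;-124 0 -1 0 1;-124 0 -1 0 1;-124 0 -1 0 1",
)

```text
t: 7.4
tool_pos: [0.5155, -0.161, 0.0689]
orientation: [1.979, 2.44, 0.001]
force: [-1.1, 3.6, 2.9]
opening: 0.0003
gripper_force: 1.3
```

```bash
python3 -c "
from h import *
t,y=W('corner_4');shift(t,0,y)
t,y=W('corner_2');shift(t,0,y)"
```

```text
t 7.4 shift [ 0.7 -0.  -0.6] yaw -0.0 F [-1.1  3.6  2.9] z 0.0689 q [-0.4   0.09  1.81  0.    1.24 -0.61]
t 7.4 shift [  0.7 124.   -0.6] yaw -0.0 F [-1.1  3.6  2.9] z 0.0689 q [-0.4   0.09  1.81  0.    1.24 -0.61]
```

Request:
play_rows(
  increments="0 0 1 0 1;0 0 2 0 1;0 0 3 0 1;0 0 4 0 1;0 0 4 0 1",
)

```text
t: 7.9
tool_pos: [0.5154, -0.1615, 0.0651]
orientation: [1.979, 2.439, -0.0]
force: [-3.7, 0.3, 7.4]
opening: 0.0004
gripper_force: 3.7
```

Request:
play_rows(
  increments="0 0 1 0 1;0 0 1 0 1;0 0 1 0 1",
)

```text
t: 8.2
tool_pos: [0.5154, -0.1615, 0.0648]
orientation: [1.979, 2.439, -0.001]
force: [-7.0, 1.6, 13.8]
opening: 0.0002
gripper_force: 7.2
```

```bash
python3 -c "
from h import *
import cv2
cv2.imwrite('pics/side1.png',robot.read_camera('side'))
t,y=W('press_4');shift(t,-.020,y)"
```

```text
t 8.25 shift [-44.8   0.1  39.9] yaw -0.0 F [-6.9  0.8 13.5] z 0.0649 q [-0.4   0.1   1.81 -0.    1.23 -0.61]
```

View pics/side1.png

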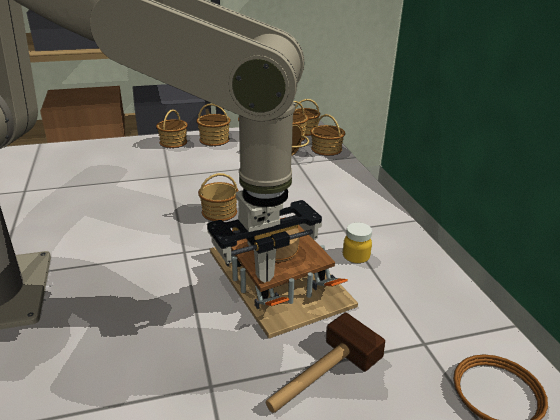

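The picture shows the fingers at (263,275) on the near-left plate corner, pressed 5 mm down. Its tab stands at (275,300) and is still up, so corner_4 is the rocking one and its tab comes next.

Request:
play_rows(
  increments="0 0 -2 0 1;0 0 -6 0 1;0 0 -15 0 1;-20 0 -18 0 1;-45 0 -18 0 1;-45 0 -10 0 1;-45 0 0 0 1;-45 0 6 0 1;-45 0 12 0 1;-45 0 17 0 1;-45 0 22 0 1;-45 0 27 0 1;-45 0 31 0 1;-45 0 35 0 1;-45 0 38 0 1;-45 0 39 0 1;-45 0 39 0 1;-45 0 39 0 1",
)

```text
t: 10.05
tool_pos: [0.5246, -0.2053, 0.0247]
orientation: [1.979, 2.44, 0.0]
force: [-0.0, -2.1, 3.1]
opening: 0.0003
gripper_force: 1.8
```

```bash
python3 -c "
from h import *
t,y=W('press_4');shift(t,-.0205,y)"
```

```text
t 10.05 shift [-0.1  0.1  0.2] yaw -0.0 F [-0.  -2.1  3.1] z 0.0247 q [-0.46  0.21  1.77 -0.    1.16 -0.67]
```

Request:
play_rows(
  increments="0 0 0.5 0 1;0 0 1 0 1;0 0 1 0 1;0 0 1 0 1",
)

```text
t: 10.45
tool_pos: [0.5247, -0.2053, 0.0246]
orientation: [1.979, 2.44, 0.0]
force: [-4.6, 0.5, 11.8]
opening: 0.0003
gripper_force: 5.8
```

Request:
play_rows(
  increments="0 0 -10 0 1;0 0 -50 0 1;0 0 -65 0 1;0 0 -65 0 1;22 0 -65 0 1;44 0 -65 0 1;44 0 -65 0 1",
)

```text
t: 11.15
tool_pos: [0.5139, -0.1597, 0.0865]
orientation: [-1.975, -2.439, 0.0]
force: [-0.3, 0.0, -0.6]
opening: 0.0005
gripper_force: 0.0
```

```bash
python3 -c "
from h import *
import cv2
a=robot.read_camera('side');cv2.imwrite('pics/side2.png',cv2.resize(a[200:360,180:400],None,fx=3,fy=3,interpolation=2))
t,y=W('corner_4');shift(t,0,y)
print([(round(d['conf'],2),np.round(d['centre'],3).tolist()) for d in robot.landmark_of('side','tab_4')])"
```

```text
t 11.2 shift [ 0.3  1.  17.4] yaw 0.1 F [ 0.3 -0.6  0.6] z 0.0869 q [-0.4   0.07  1.8   0.    1.27 -0.61]
[(0.77, [0.654, -0.197, 0.058]), (0.71, [0.533, -0.227, 0.024])]
```

View pics/side2.png

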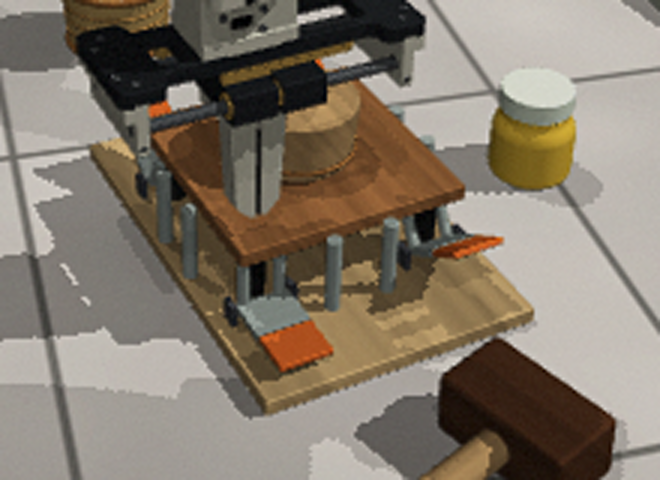

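The crop shows corner_4's tab lying flat at (297,345), tab_2 still standing at (470,245), and the fingers hovering over the corner at (255,205). Next is the firm press.

Request:
play_rows(
  increments="0 0 8 0 1;0 0 14 0 1;0 0 16 0 1;0 0 17 0 1;0 0 18 0 1;0 0 19 0 1;0 0 19.5 0 1;0 0 20 0 1;0 0 20 0 1;0 0 20 0 1",
)

```text
t: 12.25
tool_pos: [0.5157, -0.1624, 0.069]
orientation: [1.979, 2.439, -0.0]
force: [-1.0, -0.7, 3.3]
opening: 0.0006
gripper_force: 1.5
```

Request:
play_rows(
  increments="0 0 0.5 0 1;0 0 1 0 1;0 0 1.5 0 1;0 0 2 0 1;0 0 2.5 0 1;0 0 2.5 0 1;0 0 2.5 0 1",
)

```text
t: 12.95
tool_pos: [0.5157, -0.1625, 0.0678]
orientation: [1.979, 2.439, -0.001]
force: [-8.3, 0.0, 15.1]
opening: 0.0008
gripper_force: 8.4
```

Request:
play_rows(
  increments="0 0 0.5 0 1;0 0 0.5 0 1;0 0 0.5 0 1;0 0 0.5 0 1",
)

```text
t: 13.35
tool_pos: [0.5157, -0.1625, 0.0677]
orientation: [1.979, 2.439, -0.001]
force: [-9.9, -0.2, 20.4]
opening: 0.0005
gripper_force: 10.1
```

Request:
play_rows(
  increments="0 0 -2 0 1;0 0 -5 0 1;0 0 -15 0 1;0 0 -50 0 1;0 0 -90 0 1;0 0 -130 0 1;0 0 -130 0 1;0 0 -130 0 1;0 0 -130 0 1",
)

```text
t: 14.25
tool_pos: [0.5148, -0.1617, 0.1943]
orientation: [-1.978, -2.438, 0.001]
force: [0.4, 0.3, -0.5]
opening: 0.0005
gripper_force: 0.0
```

```bash
python3 -c "
from h import *
import cv2
a=robot.read_camera('side');cv2.imwrite('pics/side3.png',cv2.resize(a[160:400,160:420],None,fx=2.4,fy=2.4,interpolation=2))
for c in ['side','top']:
  if c=='top': robot.read_camera(c)
  for q in ['tab_4','plate','jar','basket','mallet']: print(c,q,[(round(d['conf'],2),np.round(d['centre'],3).tolist()) for d in robot.landmark_of(c,q)])
print(robot.read_state()['force'])"
```

```text
side tab_4 [(0.96, [0.532, -0.227, 0.026]), (0.79, [0.654, -0.198, 0.053]), (0.68, [0.477, 0.019, 0.058]), (0.38, [0.598, 0.049, 0.055])]
side plate [(0.71, [0.514, -0.16, 0.07]), (0.56, [0.566, -0.087, 0.056])]
side jar [(0.7, [0.749, -0.05, 0.001])]
side basket [(0.79, [0.486, 0.198, -0.001])]
side mallet [(0.82, [0.573, -0.342, -0.007])]
top tab_4 [(0.72, [0.48, 0.023, 0.058]), (0.57, [0.598, 0.049, 0.053])]
top plate [(0.89, [0.565, -0.086, 0.058])]
top jar [(0.95, [0.75, -0.052, -0.001])]
top basket [(0.84, [0.492, 0.197, 0.004])]
top mallet []
[-0.50637005  0.47770119 -0.77605919]
```

View pics/side3.png

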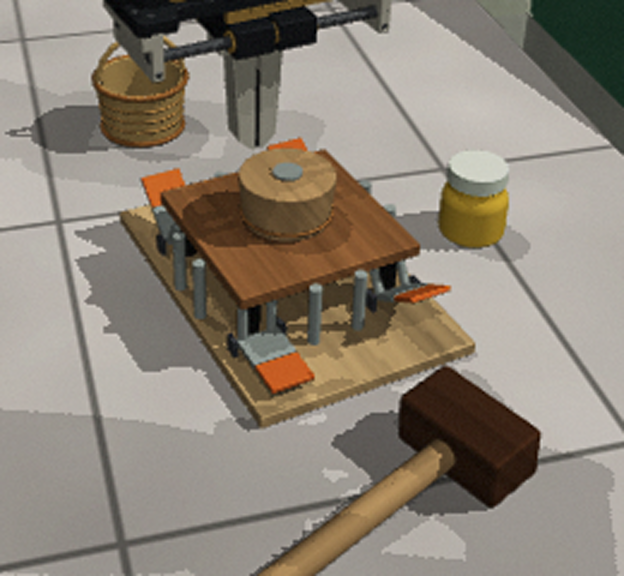

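The picture shows tab_4 flat at (283,370) and the other tabs standing at (420,293), (165,185) and (288,145). The plate is level, the gripper is clear of it, and the bystanders have not moved.

```bash
python3 -c "
from plant import robot
print(robot.close_job())"
```

```text
the job is handed in; nothing more can be done
None
```

I found that corner_4 rocks (it gave about 5 mm), laid its shim flat with the other three still standing, pressed it again until it bore on the shim at about 20 N, moved clear and handed the job in; no verdict was returned.

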